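# Load the stage-top incubator for the blue dish

## Task

Load the microscope's stage-top incubator with the blue-lidded dish: seat the bright aluminium dish adapter in the black chamber, then the dish in the adapter's pocket, then the brass hold-down ring over the dish, and last the white cover over the chamber, letting go of each part, fully home and level, before fetching the next. Keep the dish level all the while, set it and the ring down gently without pressing hard, and leave the other dishes, the black adapter, the objective and the tube block where they are.

Things in the scene. Friction and masses are not known exactly. Their poses are not given: they have to be found in the camera images.
- chamber: Black incubator chamber, clamped to the bench. Base plate 128 x 112 x 10 mm high; on it a round boss 92 mm across, rim 18 mm above the bench. In the boss a round seat 82 mm across, 5 mm deep, its floor 13 mm above the bench. Boss edges chamfered 2 mm inside and out. Two brass gas ports stick out 22 mm from its +x side. Origin: centre of underside, below the seat's middle; z up.
- adapter: Bright bare-aluminium dish adapter, loose, 120 g. Flange 76 mm across, 5 mm thick, lower edge chamfered; upright collar 58 mm across rises to 18 mm (grip it from above). Pocket in the collar 46 mm across, 6 mm deep, floor 12 mm above the underside, mouth chamfered 2 mm. Home in the chamber's seat (3 mm play all round): origin 13 mm above the chamber's. Origin: centre of underside, z up.
- dish: Closed culture dish with BLUE lid, one rigid piece, 40 mm across, 14 mm high, 30 g, loose. Home in the aluminium adapter's pocket (3 mm play all round): origin 12 mm above the adapter's, the top 8 mm standing out of the pocket (grip it there). Origin: centre of underside, z up.
- ring: Brass hold-down ring, loose, right way up, 56 mm across, 11 mm high, 90 g, glass window 28 mm across in the middle. Its underside is recessed 46 mm across, 6 mm deep, mouth chamfered 2 mm, to go over the dish's top (3 mm play all round). Home: resting on the dish's lid, origin 8 mm above the dish's, 2 mm clear of the adapter's collar. Origin: centre of underside, z up.
- cover: White round chamber cover, loose, 220 g: cap 106 mm across, 42 mm high, hollow and open below (98 mm across, 38 mm high inside, mouth chamfered 2 mm); on top a black grip collar 56 mm across, 13 mm high, round a glass window (55 mm high in all). Home: over the chamber's boss (3 mm play all round), standing on the base plate, origin 10 mm above the chamber's. Origin: centre of underside, z up.
- coverslip_adapter: Bystander, leave alone: a BLACK adapter of the same outline as the aluminium one (flange 76 mm, collar 58 mm, 18 mm high) with a small pocket 26 mm across, too small for the dish. Loose. Origin: centre of its underside.
- green_dish: Bystander, leave alone: a closed dish like the blue one (40 mm across, 14 mm high) with a GREEN lid. Loose. Origin: centre of its underside.
- red_dish: Bystander, leave alone: a closed dish like the blue one (40 mm across, 14 mm high) with an RED lid. Loose. Origin: centre of its underside.
- objective: Bystander, leave alone: a steel microscope objective standing upright, 34 mm across, 46 mm high, yellow band. Loose. Origin: centre of its underside.
- tube_block: Bystander, leave alone: a blue tube block 64 x 40 mm (x by y) with small capped tubes, 48 mm high in all. Loose. Origin: centre of its underside.
Mind the look-alikes: they are no part of the job. What is meant by the adapter is not green, and is the larger of those in its own colour. Of the things that look like the dish, take the one that is farthest from the robot's base at the start.

How it is judged (in metres and radians):
On the way, in this order (a step that is already met when the one before it is completed fails the run):
1. the aluminium adapter sits fully home in the chamber's seat, let go (z of adapter in the frame of chamber between 0.0112 and 0.0148 m and horizontal distance between adapter and chamber below 0.005 m and angle between adapter's own z axis and vertical below 0.05 rad and contact force between adapter and the arm below 0.05 N and contact force between adapter and the fingers below 0.05 N), for 0.2 s.
2. the blue dish sits fully home in the adapter's pocket, let go (z of adapter in the frame of chamber between 0.0112 and 0.0148 m and horizontal distance between adapter and chamber below 0.005 m and angle between each of adapter, dish's own z axis and vertical below 0.05 rad and z of dish in the frame of adapter between 0.0102 and 0.0138 m and horizontal distance between dish and adapter below 0.005 m and contact force between dish and the arm below 0.05 N and contact force between dish and the fingers below 0.05 N), for 0.2 s.
3. the hold-down ring rests level over the dish, let go (z of adapter in the frame of chamber between 0.0112 and 0.0148 m and horizontal distance between adapter and chamber below 0.005 m and angle between each of adapter, dish, ring's own z axis and vertical below 0.05 rad and z of dish in the frame of adapter between 0.0102 and 0.0138 m and horizontal distance between dish and adapter below 0.005 m and z of ring in the frame of dish between 0.0062 and 0.0098 m and horizontal distance between ring and dish below 0.005 m and contact force between ring and the arm below 0.05 N and contact force between ring and the fingers below 0.05 N), for 0.2 s.
4. the cover stands fully down over the chamber's boss, let go (z of adapter in the frame of chamber between 0.0112 and 0.0148 m and horizontal distance between each of adapter, cover and chamber below 0.005 m and angle between each of adapter, dish, ring, cover's own z axis and vertical below 0.05 rad and z of dish in the frame of adapter between 0.0102 and 0.0138 m and horizontal distance between dish and adapter below 0.005 m and z of ring in the frame of dish between 0.0062 and 0.0098 m and horizontal distance between ring and dish below 0.005 m and z of cover in the frame of chamber between 0.0082 and 0.0118 m and contact force between cover and the arm below 0.05 N and contact force between cover and the fingers below 0.05 N), for 0.2 s.
At the end, for the whole second after the job is handed in: The adapter sits in the chamber's seat, the dish in the adapter's pocket, the ring over the dish and the cover on the chamber's base plate: each within 1.8 mm of its home height, within 5 mm of the centre of the part it sits on, level to 0.05 rad, all released and at rest (z of adapter in the frame of chamber between 0.0112 and 0.0148 m and horizontal distance between each of adapter, cover and chamber below 0.005 m and angle between each of adapter, dish, ring, cover's own z axis and vertical below 0.05 rad and z of dish in the frame of adapter between 0.0102 and 0.0138 m and horizontal distance between dish and adapter below 0.005 m and z of ring in the frame of dish between 0.0062 and 0.0098 m and horizontal distance between ring and dish below 0.005 m and z of cover in the frame of chamber between 0.0082 and 0.0118 m and linear speed of each of adapter, dish, ring, cover below 0.01 m/s and angular speed of each of adapter, dish, ring, cover below 0.1 rad/s); the robot touches nothing.
It fails at once if a bystander (black adapter, green or red dish, objective, tube block) is moved more than 20 mm (distance of any of coverslip_adapter, green_dish, red_dish, objective, tube_block from where it was at the start of the episode above 0.02 m).
It fails at once if the blue dish is tilted more than about 30 degrees (angle between dish's own z axis and vertical above 0.52 rad).
It fails at once if the dish is pressed on or dropped into the adapter, or the ring onto the dish, with more than 30 N (contact force between dish and adapter above 30 N or contact force between ring and dish above 30 N).
It also fails if it takes over 112 s, if anything falls off the work surface, if the arm or the gripper's body presses on something with over 40 N, if the wrist force passes 120 N, or if a joint passes its speed limit or range.

## Robot

A 6-joint arm with a two-finger parallel gripper is mounted at the origin on the work surface. World frame = base frame: x ahead of the robot, y to its left, z up, the work surface at z = 0. Lengths are in m, angles in degrees, forces in N, time in s.
With the tool pointing down it reaches from about 0.4 to 0.825 m from the base axis. Payload 7 kg.
Tool frame: the origin (TCP) lies at the very end of the fingers, on their centre line; the grasp point (between the pads) lies 19 mm behind it; z points along the fingers, y is the line along which they close (so a half turn about z gives the same grasp; the last joint's range is limited). The gripper opens to 88 mm and grips with 3 to 60 N. Pads are 19 mm wide; open, the fingers measure 130 mm over their backs; the gripper's body (78 mm by 193 mm) begins 47 mm behind the grasp point.
Start: joints at [-60.785, 20.546, 0.682, 0, -70.136, -16.507], TCP at [0.148, -0.658, 0.227] pointing down, gripper open.
Joint ranges: [-176.03, 176.03], [-82.01, 121.73], [-58.28, 71.71], [-173.87, 95.51], [-174.79, -0.11], [-173.66, 173.66]. Speed limits (degrees/s): [136.94, 136.94, 172.46, 180, 180, 180].

## Interface

Orientations are given as [roll, pitch, yaw] about the fixed x, y, z axes, in that order (R = Rz(yaw) Ry(pitch) Rx(roll)).
In Python, from plant import r gives the robot as it stands. The module is installed in compiled form; this text tells all that it offers.
- The arm moves only by the tool jog_arm, never from a script. Its arguments are lists of equal length, an entry for each row: "travel": the shift along the tool's x, y, z each as a share of 50 cm, from -1 to 1, a list of three; "dr": the turn, a rotation vector about the tool's x, y, z each as a share of 360 degrees, from -1 to 1, a list of three; "claw": the opening, from 0 (shut) to 1 (fully open). A call has exactly 10 rows; each row is the pose to reach, as a shift and turn from the pose commanded when the call began, along the tool's axes at that moment, turning the shorter way round; what a row does not reach only later rows make up. A row lasts 1/8 s, in which the tool goes at most 62.5 mm and 10.7 degrees, less where a joint would pass 70% of its speed; a pose out of reach is approached as far as the arm can. A call with a number of a shift or a turn outside -1 to 1 is refused whole. A call with a gripper value outside its range is refused whole. The fingers move at their own pace and stop on an object; "newtons" is the grip in N (left out, the last holds). Time passes only in rows, so rows that repeat a pose let the fingers close, or fill a call up. It gives the time, the measured TCP pose, the force, the opening and the grip force at its end, in the units of the state.
- r.get_state(): the state, without advancing time (a new reading comes with each control period).
- r.capture(name): name is "side" or "top"; returns a dict with "pixels" (420x560x3 uint8, red, green, blue), "range_z" (420x560 float32, m along the optical axis (not along the pixel's ray), 0 where there is no reading), "fx", "fy", "cx", "cy" (pixels), "position" and "attitude" of the camera in the world. Camera axes: x right, y up, looking along -z (the intrinsics and any distortion apply to the point x, -y, -z); pixel columns grow to the right and rows downward; lengths in m; the calibration is good to about 2 mm. A picture is of the moment at which its call begins.
- r.close_job(): hands the job in; it is judged then, once.
Trained networks look in the newest picture that a camera, given by its name, has taken for a name from the list of things; names that differ only in an ending like _2 or _b are one class to them, and where a whole thing is asked for, a point or a joint stands for the part that bears it (a point fixed in the world has none). Each returns a list of dicts, best first, with "conf" (0 to 1); they miss things now and then, are a little off and sometimes report something else, mostly with a low value. They report only what shows in the picture. A call takes as long as a camera call. They do not tell look-alikes from the thing itself.
- r.boxes_of(name, camera): "extent" ([left, top, right, bottom] in pixels, round what is visible of it).
- r.regions_of(name, camera): "pixels" (420x560 bool, what is visible of it) and "extent" ([left, top, right, bottom] in pixels, round what is visible of it).
- r.tip_of(name, camera): "at" ([column, row] in pixels: a listed point, or the origin of a listed thing).
The state is a dict: "time_s": time; "joints": joint angles; "qd": joint speeds; "joint_torque": joint torques, N m; "tcp_pos": TCP position; "eef_rot": TCP orientation; "contact_force": force on the tool from outside, world axes, zero at the start; "moment": the same for the moment, N m; "gripper_width": finger opening in m; "gripper_force": force on a finger pad.
Only numpy, scipy, OpenCV 4.12 (cv2) and the standard library are available. Lean on these libraries where they do the work, as an engineer would, in place of code of your own. Each camera call takes 0.05 s, during which the arm holds its last target. There are 200 camera calls.

## Working session

There is one attempt and no reset: what is moved stays moved. The work goes in short steps, Python scripts to look and compute and a tool call to move; the robot and the scene stay as the last step left them, time stands still between calls to the robot, and variables do not carry over. Pictures are saved under pics/ and viewed, at most 14 in all, crops included, and the job is handed in when it is done.

Besides the shell and the picture viewer there is one more tool, called after "Call:" by a JSON object that holds its "fn" and its "kwargs". jog_arm: Moves the arm, as the interface text tells. Its arguments: {"type":"object","properties":{"travel":{"type":"array"},"dr":{"type":"array"},"claw":{"type":"array"},"newtons":{"type":"number"}},"required":["travel","dr","claw"]}

```bash
mkdir -p pics; cat > h.py <<'E'
import numpy as np, cv2
from scipy.spatial.transform import Rotation as R
from plant import r
def cap(n):
    c=r.capture(n); return c
def rot(c):
    a=np.array(c["attitude"],float)
    if a.shape==(3,3): return a
    return R.from_euler('xyz',a,degrees=True).as_matrix()
def cloud(c):
    z=c["range_z"]; v,u=np.mgrid[0:z.shape[0],0:z.shape[1]]
    p=np.stack([(u-c["cx"])/c["fx"]*z,-(v-c["cy"])/c["fy"]*z,-z],-1)
    w=p@rot(c).T+np.array(c["position"]); w[z==0]=np.nan
    return w
def save(c,n,scale=1,crop=None):
    im=c["pixels"][:,:,::-1]
    if crop: im=im[crop[1]:crop[3],crop[0]:crop[2]]
    cv2.imwrite("pics/"+n,cv2.resize(im,None,fx=scale,fy=scale))
E
python3 - <<'E'
from h import *
for n in("top","side"):
    c=cap(n); save(c,n+"0.png",1.4)
    print(n,{k:v for k,v in c.items() if k not in("pixels","range_z")})
    w=cloud(c); print(np.nanpercentile(w[...,2],[5,50,95]), np.nanmin(w[...,:2],axis=(0,1)),np.nanmax(w[...,:2],axis=(0,1)))
    np.savez(n+"0.npz",w=w,im=c["pixels"])
    for k in "chamber adapter dish ring cover coverslip_adapter objective tube_block".split():
        for d in r.boxes_of(k,n): 
            e=[int(x) for x in d["extent"]]; u,v=(e[0]+e[2])//2,(e[1]+e[3])//2
            if d["conf"]>.3: print(k,round(d["conf"],2),e,w[v,u].round(3))
print(r.get_state())
E
```

```text
top {'fx': 486.0394389945387, 'fy': 486.0394389945387, 'cx': 272.4987802600067, 'cy': 212.20969322995526, 'position': array([ 0.43372221, -0.03345077,  1.15711871]), 'attitude': array([  5.46824614,  -0.65646265, -88.84463355])}
[-7.49305082e-01  5.95064384e-04  6.13248624e-02] [ 0.05643911 -1.22612155] [1.53241247 1.0828881 ]
chamber 0.69 [169, 174, 227, 239] [0.555 0.132 0.012]
chamber 0.45 [283, 194, 316, 222] [ 0.555 -0.107  0.015]
adapter 0.9 [362, 277, 396, 311] [ 0.357 -0.297  0.013]
adapter 0.88 [420, 231, 446, 253] [ 0.481 -0.426  0.008]
adapter 0.84 [373, 230, 401, 262] [ 0.469 -0.315  0.015]
dish 0.72 [344, 198, 362, 217] [ 0.56  -0.235  0.014]
dish 0.67 [358, 165, 375, 188] [nan nan nan]
ring 0.88 [318, 258, 343, 281] [ 0.413 -0.182  0.01 ]
cover 0.84 [90, 223, 138, 269] [0.455 0.314 0.048]
coverslip_adapter 0.74 [286, 194, 316, 223] [ 0.555 -0.112  0.015]
objective 0.78 [250, 132, 267, 154] [ 0.701 -0.007  0.049]
tube_block 0.95 [151, 253, 179, 289] [0.401 0.2   0.032]
tube_block 0.34 [286, 193, 315, 221] [ 0.557 -0.109  0.017]
side {'fx': 421.06427169980645, 'fy': 421.0
[... 1002 characters left out ...]
 0.195 0.03 ]
{'time_s': 0.9, 'joints': array([-6.07846387e+01,  2.05443183e+01,  6.82501854e-01,  1.02128801e-03,
       -7.01348368e+01, -1.65053480e+01]), 'qd': array([-0.02347428,  0.09626526, -0.03821422, -0.10448976,  0.00078985,
       -0.00292792]), 'joint_torque': array([-3.32728705e-04, -5.82354927e+01,  2.93298125e+01,  7.00234026e+00,
        1.25723798e-02, -1.07040957e-06]), 'tcp_pos': array([ 0.14847096, -0.65846068,  0.22659166]), 'eef_rot': array([-1.79996518e+02,  2.98747901e-05, -1.67289640e+02]), 'contact_force': array([-0.13059868, -0.18633102,  0.2897971 ]), 'moment': array([0.0252868 , 0.02340022, 0.02067304]), 'gripper_force': 0.0, 'gripper_width': 0.0871871251619484}
```

View top.

View pics/top0.png

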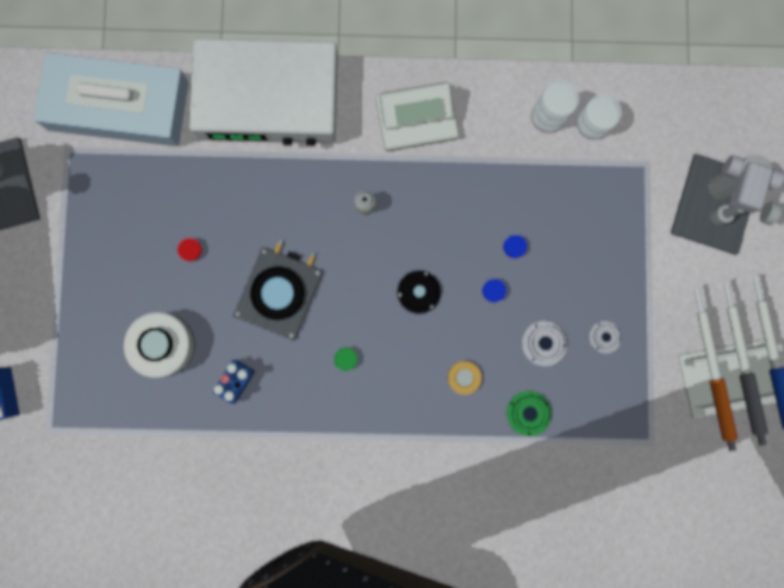

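View pics/side0.png

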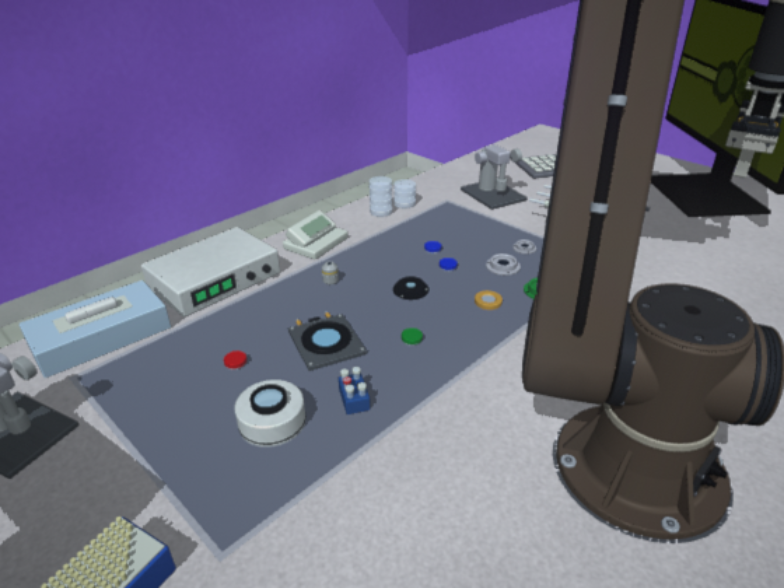

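```bash
cat >> h.py <<'E'
def fit(w,xy,rad,z0,z1):
    m=(np.hypot(w[...,0]-xy[0],w[...,1]-xy[1])<rad)&(w[...,2]>z0)&(w[...,2]<z1)
    p=w[m]; 
    if len(p)<5: return None
    (c,rr)=cv2.minEnclosingCircle(p[:,:2].astype(np.float32))
    return np.round([*c,rr,*p[:,:2].mean(0),np.median(p[:,2])],4),len(p)
E
python3 - <<'E'
from h import *
t=np.load("top0.npz"); s=np.load("side0.npz")
cv2.imwrite("pics/crop.png",cv2.resize(t["im"][150:320,310:460,::-1],None,fx=4,fy=3.5,interpolation=cv2.INTER_CUBIC)[:600])
for nm,d in(("top",t),("side",s)):
    w=d["w"]; 
    print(nm,'table z',[np.nanmedian(w[np.hypot(w[...,0]-x,w[...,1]-y)<.02][:,2]).round(4) for x,y in((.5,0.05),(.6,-.18),(.42,-.1),(.6,.25))])
    for k,xy,rad,a,b in(("adapter",(.469,-.315),.042,.003,.03),("adcollar",(.469,-.315),.042,.0145,.03),("blue1",(.63,-.26),.035,.008,.03),("blue2",(.556,-.235),.035,.008,.03),("ring",(.413,-.185),.04,.006,.02),("cover",(.455,.313),.065,.036,.07),("covertop",(.455,.313),.065,.05,.07),("boss",(.555,.132),.06,.0155,.03),("seatfloor",(.555,.132),.036,.005,.03)):
        print(k,fit(w,xy,rad,a,b))
E
```

```text
top table z [np.float64(0.0008), np.float64(0.0004), np.float64(0.0005), np.float64(0.0006)]
adapter (array([ 0.469 , -0.3149,  0.0419,  0.4709, -0.3186,  0.0113]), 752)
adcollar (array([ 0.4714, -0.3208,  0.0293,  0.4712, -0.322 ,  0.0175]), 214)
blue1 (array([ 0.6357, -0.2696,  0.0205,  0.6353, -0.2694,  0.013 ]), 228)
blue2 (array([ 0.5589, -0.2341,  0.0203,  0.559 , -0.2339,  0.0134]), 226)
ring (array([ 0.4134, -0.1821,  0.0324,  0.4114, -0.1851,  0.0106]), 443)
cover (array([0.4556, 0.3223, 0.0536, 0.4551, 0.3204, 0.0434]), 1701)
covertop (array([0.4553, 0.3223, 0.0286, 0.4551, 0.3225, 0.0537]), 321)
boss (array([0.5558, 0.1274, 0.0558, 0.5468, 0.1309, 0.0171]), 380)
seatfloor (array([0.555 , 0.132 , 0.0361, 0.5552, 0.132 , 0.0135]), 733)
side table z [np.float64(-0.0005), np.float64(-0.0011), np.float64(-0.0005), np.float64(-0.0005)]
adapter (array([ 0.4695, -0.3209,  0.0377,  0.4677, -0.3189,  0.011 ]), 259)
adcollar (array([ 0.4703, -0.3246,  0.0314,  0.4696, -0.3244,  0.0163]), 55)
blue1 (array([ 0.6347, -0.2708,  0.0213,  0.6343, -0.2709,  0.012 ]), 68)
blue2 (array([ 0.557 , -0.2389,  0.0227,  0.5576, -0.2362,  0.0119]), 79)
ring (array([ 0.4116, -0.1884,  0.0309,  0.4095, -0.1866,  0.0092]), 191)
cover (array([0.454 , 0.3199, 0.0537, 0.4484, 0.3234, 0.0419]), 1366)
covertop (array([0.4551, 0.3205, 0.0293, 0.4535, 0.3199, 0.0534]), 195)
boss (array([0.5462, 0.1302, 0.0471, 0.544 , 0.1325, 0.0168]), 97)
seatfloor (array([0.5551, 0.1321, 0.036 , 0.5553, 0.1324, 0.0122]), 387)
```

View pics/crop.png

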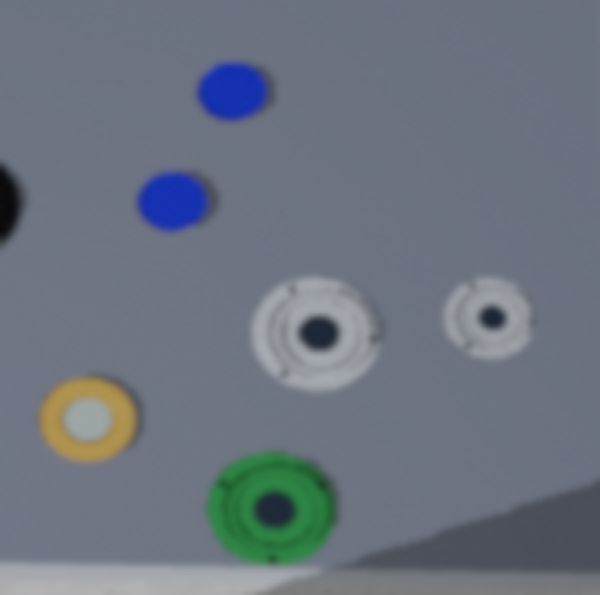

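```bash
cat >> h.py <<'E'
def circ(w,xy,rad,z0,z1,rin=0,it=6):
    # centre of symmetric annulus points: iterate mean of bounding in x,y over the edge points (Kasa on hull)
    c=np.array(xy)
    for _ in range(it):
        d=np.hypot(w[...,0]-c[0],w[...,1]-c[1])
        p=w[(d<rad)&(d>rin)&(w[...,2]>z0)&(w[...,2]<z1)][:,:2]
        h=cv2.convexHull(p.astype(np.float32))[:,0]
        A=np.c_[2*h,np.ones(len(h))]; s=np.linalg.lstsq(A,(h**2).sum(1),rcond=None)[0]
        c=s[:2]
    return c.round(4),round(float(np.sqrt(s[2]+c@c)),4),len(p)
def step(tgt):
    s=r.get_state(); T=R.from_euler('xyz',s["eef_rot"],degrees=True)
    return (T.inv().apply(np.array(tgt)-s["tcp_pos"])/.5).round(4)
E
python3 - <<'E'
from h import *
for nm in("top","side"):
    w=np.load(nm+"0.npz")["w"]
    print(nm,"boss",circ(w,(.555,.132),.05,.0145,.03),"ring",circ(w,(.412,-.186),.033,.005,.02),"adapter",circ(w,(.4705,-.3205),.042,.003,.03),"cov",circ(w,(.4555,.3215),.06,.034,.07))
    # inner floor by darkness: seat glass etc
print(step((.4705,-.321,.11)),step((.4705,-.321,.008)))
E
```

```text
top boss (array([0.5466, 0.1321]), 0.0457, 519) ring (array([ 0.4115, -0.1868]), 0.0283, 452) adapter (array([ 0.4679, -0.3227]), 0.0405, 773) cov (array([0.4554, 0.3219]), 0.0528, 1715)
side boss (array([0.5454, 0.1296]), 0.0458, 142) ring (array([ 0.4105, -0.1876]), 0.0287, 195) adapter (array([ 0.4685, -0.3218]), 0.0368, 263) cov (array([0.4543, 0.3194]), 0.0526, 1396)
[-0.7768  0.5167  0.2332] [-0.7768  0.5167  0.4372]
```

Call:
{"fn": "jog_arm", "kwargs": {"travel": [[-0.776,0.516,0.24],[-0.776,0.516,0.24],[-0.776,0.516,0.24],[-0.776,0.516,0.24],[-0.776,0.516,0.24],[-0.776,0.516,0.24],[-0.776,0.516,0.24],[-0.776,0.516,0.24],[-0.776,0.516,0.24],[-0.776,0.516,0.24]], "dr": [[0,0,0],[0,0,0],[0,0,0],[0,0,0],[0,0,0],[0,0,0],[0,0,0],[0,0,0],[0,0,0],[0,0,0]], "claw": [1,1,1,1,1,1,1,1,1,1]}}

```text
time_s: 2.15
tcp_pos: [0.4702, -0.3214, 0.1066]
eef_rot: [-180.0, -0.0, -167.2]
contact_force: [-0.2, -1.6, 0.4]
gripper_width: 0.0875
gripper_force: 0.0
```

Call:
{"fn": "jog_arm", "kwargs": {"travel": [[0,0,0.1],[0,0,0.17],[0,0,0.197],[0,0,0.197],[0,0,0.197],[0,0,0.197],[0,0,0.197],[0,0,0.197],[0,0,0.197],[0,0,0.197]], "dr": [[0,0,0],[0,0,0],[0,0,0],[0,0,0],[0,0,0],[0,0,0],[0,0,0],[0,0,0],[0,0,0],[0,0,0]], "claw": [1,1,1,1,0.4,0.4,0.4,0.4,0.4,0.4], "newtons": 25}}

```text
time_s: 3.4
tcp_pos: [0.4708, -0.3217, 0.0088]
eef_rot: [-180.0, 0.1, -167.3]
contact_force: [-0.9, 0.1, 6.2]
gripper_width: 0.0566
gripper_force: 25.0
```

Call:
{"fn": "jog_arm", "kwargs": {"travel": [[0,0,-0.02],[0,0,-0.06],[0,0,-0.12],[0,0,-0.2],[0,0,-0.2],[0,0,-0.2],[0,0,-0.2],[0,0,-0.2],[0,0,-0.2],[0,0,-0.2]], "dr": [[0,0,0],[0,0,0],[0,0,0],[0,0,0],[0,0,0],[0,0,0],[0,0,0],[0,0,0],[0,0,0],[0,0,0]], "claw": [0.4,0.4,0.4,0.4,0.4,0.4,0.4,0.4,0.4,0.4]}}

```text
time_s: 4.65
tcp_pos: [0.4701, -0.3214, 0.1078]
eef_rot: [180.0, -0.0, -167.3]
contact_force: [0.3, 0.4, -1.5]
gripper_width: 0.0564
gripper_force: 25.0
```

```bash
python3 - <<'E'
from h import *
s=r.get_state(); print(s["tcp_pos"],s["eef_rot"],s["gripper_width"],s["contact_force"])
t=cap("top"); save(t,"t1.png",5,(340,200,450,310))
w=cloud(t); 
print("adapter gone?",fit(w,(.4705,-.3215),.042,.003,.03))
c=cap("side"); save(c,"s1.png",6,(300,110,430,210))
w=cloud(c)
print(fit(w,s["tcp_pos"][:2],.045,.09,.112), circ(w,s["tcp_pos"][:2],.045,.09,.105))
print(r.tip_of("chamber","top")[:1], r.tip_of("adapter","side")[:2])
print(step((.5466,.1315,.11)))
E
```

```text
[ 0.47011348 -0.32135823  0.10777197] [ 1.79984060e+02 -2.80597676e-02 -1.67290391e+02] 0.05636482284040978 [ 0.25629226  0.37572039 -1.47157147]
adapter gone? None
(array([ 0.4721, -0.3153,  0.0394,  0.4627, -0.3096,  0.1052]), 129) (array([ 0.4703, -0.3177]), 0.0358, 64)
[{'at': [198.7, 209.0], 'conf': 0.62}] [{'at': [361.0, 162.1], 'conf': 0.71}, {'at': [372.8, 179.6], 'conf': 0.57}]
[-0.3483  0.85   -0.0039]
```

View pics/s1.png

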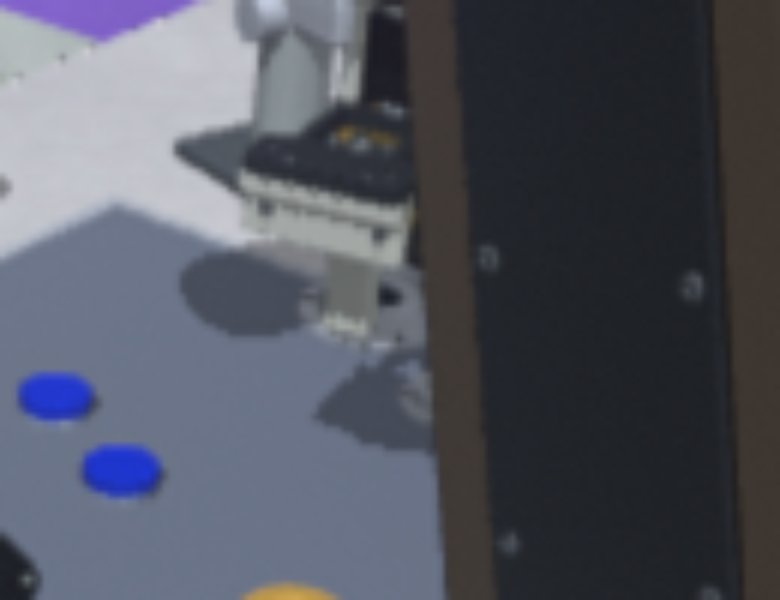

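Call:
{"fn": "jog_arm", "kwargs": {"travel": [[-0.348,0.85,0],[-0.348,0.85,0],[-0.348,0.85,0],[-0.348,0.85,0],[-0.348,0.85,0],[-0.348,0.85,0],[-0.348,0.85,0],[-0.348,0.85,0],[-0.348,0.85,0],[-0.348,0.85,0]], "dr": [[0,0,0],[0,0,0],[0,0,0],[0,0,0],[0,0,0],[0,0,0],[0,0,0],[0,0,0],[0,0,0],[0,0,0]], "claw": [0.4,0.4,0.4,0.4,0.4,0.4,0.4,0.4,0.4,0.4]}}

```text
time_s: 6.1
tcp_pos: [0.546, 0.1306, 0.1079]
eef_rot: [-180.0, -0.0, -167.3]
contact_force: [-0.0, -0.3, -1.7]
gripper_width: 0.0565
gripper_force: 25.0
```

```bash
python3 - <<'E'
from h import *
s=r.get_state(); print(s["tcp_pos"],s["eef_rot"])
c=cap("side"); save(c,"s2.png",5,(180,150,320,270))
w=cloud(c); np.savez("s2.npz",w=w,im=c["pixels"])
for z0,z1 in((.098,.106),(.094,.108)): print(circ(w,s["tcp_pos"][:2],.045,z0,z1),fit(w,s["tcp_pos"][:2],.045,z0,z1))
t=cap("top"); 
for uv,cc,z in(((198.7,209.0),t,0),):
    d=rot(cc)@np.array([(uv[0]-cc["cx"])/cc["fx"],-(uv[1]-cc["cy"])/cc["fy"],-1]); p=np.array(cc["position"]); print("chamber tip",p+d*(z-p[2])/d[2])
w0=np.load("top0.npz")["w"]; im=np.load("top0.npz")["im"]
# base plate outline
m=(np.hypot(w0[...,0]-.5466,w0[...,1]-.1315)<.095)&(w0[...,2]>.0055)&(w0[...,2]<.03)
m=cv2.morphologyEx(m.astype(np.uint8),cv2.MORPH_OPEN,np.ones((7,7),np.uint8))>0
print(cv2.minAreaRect(w0[m][:,:2].astype(np.float32)*1000))
# collar blue glass centroid
hs=im.astype(int); g=(np.hypot(w0[...,0]-.5466,w0[...,1]-.1315)<.03)&(hs.sum(-1)>280); print("glass",w0[g].mean(0),g.sum())
E
```

```text
[0.54599331 0.13055108 0.10785539] [-1.79988711e+02 -4.57367812e-02 -1.67320902e+02]
(array([0.5461, 0.1296]), 0.0381, 124) (array([0.5445, 0.1293, 0.0389, 0.5224, 0.1341, 0.1027]), 124)
(array([0.5444, 0.1305]), 0.0368, 141) (array([0.5445, 0.1293, 0.0389, 0.5233, 0.1339, 0.1032]), 141)
chamber tip [0.54869802 0.13196614 0.        ]
((547.4600830078125, 131.58184814453125), (112.00141143798828, 129.81112670898438), 69.20451354980469)
glass [0.54746058 0.13225053 0.01363072] 413
```

View pics/s2.png

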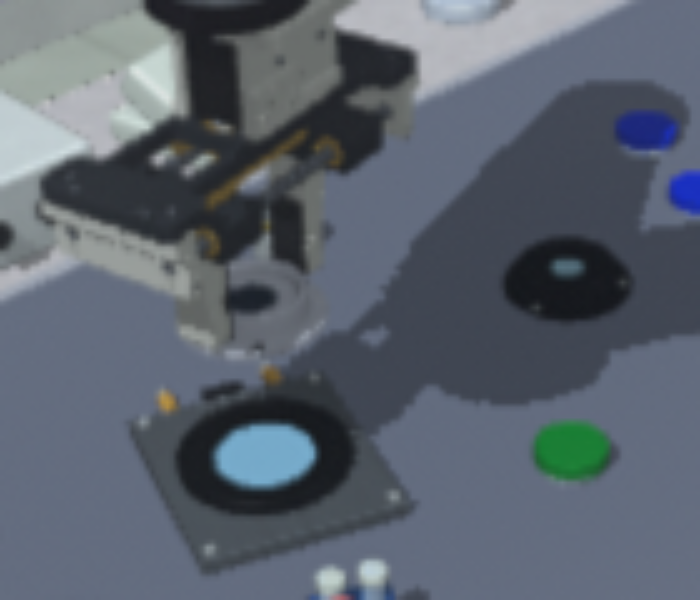

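Call:
{"fn": "jog_arm", "kwargs": {"travel": [[-0.001,0.002,0.05],[-0.001,0.002,0.1],[-0.001,0.002,0.13],[-0.001,0.002,0.15],[-0.001,0.002,0.156],[-0.001,0.002,0.16],[-0.001,0.002,0.163],[-0.001,0.002,0.166],[-0.001,0.002,0.168],[-0.001,0.002,0.168]], "dr": [[0,0,0],[0,0,0],[0,0,0],[0,0,0],[0,0,0],[0,0,0],[0,0,0],[0,0,0],[0,0,0],[0,0,0]], "claw": [0.4,0.4,0.4,0.4,0.4,0.4,0.4,0.4,0.4,0.4]}}

```text
time_s: 7.45
tcp_pos: [0.5467, 0.1326, 0.0241]
eef_rot: [180.0, 0.0, -167.3]
contact_force: [0.1, -0.7, -0.6]
gripper_width: 0.0568
gripper_force: 25.0
```

Call:
{"fn": "jog_arm", "kwargs": {"travel": [[0,0,0.002],[0,0,0.003],[0,0,0.003],[0,0,0.003],[0,0,0.003],[0,0,0.003],[0,0,0.003],[0,0,-0.02],[0,0,-0.1],[0,0,-0.2]], "dr": [[0,0,0],[0,0,0],[0,0,0],[0,0,0],[0,0,0],[0,0,0],[0,0,0],[0,0,0],[0,0,0],[0,0,0]], "claw": [0.4,0.4,0.4,0.85,0.85,0.85,0.85,0.85,0.85,0.85]}}

```text
time_s: 8.7
tcp_pos: [0.5462, 0.1322, 0.1251]
eef_rot: [-180.0, -0.1, -167.3]
contact_force: [1.3, 0.8, -0.5]
gripper_width: 0.0745
gripper_force: 0.0
```

```bash
python3 - <<'E'
from h import *
s=r.get_state(); print(s["tcp_pos"],s["gripper_width"])
c=cap("side"); save(c,"s3.png",5,(180,180,300,290))
w=cloud(c)
print("collar",circ(w,(.547,.131),.033,.0255,.04),fit(w,(.547,.131),.033,.0255,.04))
p=w[(np.hypot(w[...,0]-.547,w[...,1]-.131)<.031)&(w[...,2]>.0265)&(w[...,2]<.04)]
A=np.c_[p[:,:2]-p[:,:2].mean(0),np.ones(len(p))]; print(np.linalg.lstsq(A,p[:,2],rcond=None)[0])
for z in(.11,): print(step((.6355,-.2700,z)))
E
```

```text
[0.54615402 0.13217941 0.1251484 ] 0.07450188107369153
collar (array([0.546 , 0.1323]), 0.0292, 148) (array([0.5459, 0.1324, 0.0305, 0.5459, 0.132 , 0.0289]), 148)
[-0.00061165 -0.00063236  0.02926104]
[ 0.0124 -0.8251  0.0451]
```

View pics/s3.png

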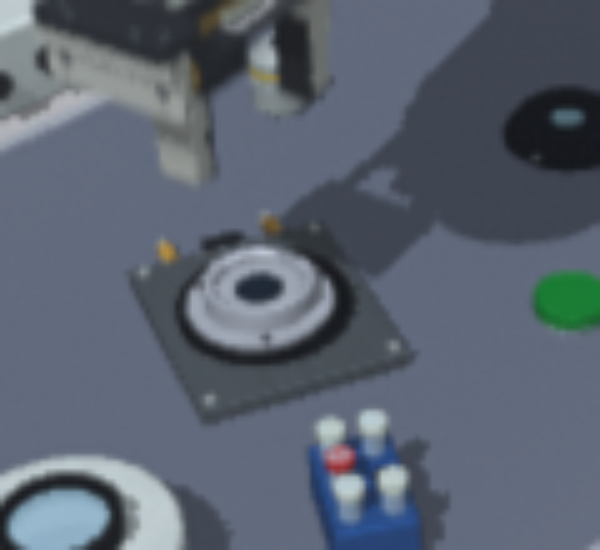

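Call:
{"fn": "jog_arm", "kwargs": {"travel": [[0.012,-0.825,0.06],[0.012,-0.825,0.06],[0.012,-0.825,0.06],[0.012,-0.825,0.06],[0.012,-0.825,0.06],[0.012,-0.825,0.06],[0.012,-0.825,0.06],[0.012,-0.825,0.06],[0.012,-0.825,0.06],[0.012,-0.825,0.06]], "dr": [[0,0,0],[0,0,0],[0,0,0],[0,0,0],[0,0,0],[0,0,0],[0,0,0],[0,0,0],[0,0,0],[0,0,0]], "claw": [0.7,0.7,0.7,0.7,0.7,0.7,0.7,0.7,0.7,0.7]}}

```text
time_s: 10.0
tcp_pos: [0.6317, -0.2702, 0.0946]
eef_rot: [-180.0, 0.0, -167.2]
contact_force: [-0.3, 0.7, -0.5]
gripper_width: 0.0612
gripper_force: 0.0
```

Call:
{"fn": "jog_arm", "kwargs": {"travel": [[-0.007,-0.001,0.08],[-0.007,-0.001,0.15],[-0.007,-0.001,0.173],[-0.007,-0.001,0.173],[-0.007,-0.001,0.173],[-0.007,-0.001,0.173],[-0.007,-0.001,0.173],[-0.007,-0.001,0.173],[-0.007,-0.001,0.173],[-0.007,-0.001,0.173]], "dr": [[0,0,0],[0,0,0],[0,0,0],[0,0,0],[0,0,0],[0,0,0],[0,0,0],[0,0,0],[0,0,0],[0,0,0]], "claw": [0.7,0.7,0.7,0.7,0.3,0.3,0.3,0.3,0.3,0.3], "newtons": 12}}

```text
time_s: 11.25
tcp_pos: [0.6357, -0.271, 0.0087]
eef_rot: [-180.0, 0.1, -167.3]
contact_force: [-0.5, 1.0, 6.9]
gripper_width: 0.0393
gripper_force: 12.0
```

Call:
{"fn": "jog_arm", "kwargs": {"travel": [[0,0,-0.01],[0,0,-0.04],[0,0,-0.1],[0,0,-0.18],[0,0,-0.2],[0,0,-0.2],[0,0,-0.2],[0,0,-0.2],[0,0,-0.2],[0,0,-0.2]], "dr": [[0,0,0],[0,0,0],[0,0,0],[0,0,0],[0,0,0],[0,0,0],[0,0,0],[0,0,0],[0,0,0],[0,0,0]], "claw": [0.3,0.3,0.3,0.3,0.3,0.3,0.3,0.3,0.3,0.3]}}

```text
time_s: 12.5
tcp_pos: [0.635, -0.2709, 0.1071]
eef_rot: [180.0, -0.0, -167.3]
contact_force: [0.2, 0.2, -0.5]
gripper_width: 0.0393
gripper_force: 12.0
```

```bash
python3 - <<'E'
from h import *
s=r.get_state(); print(s["tcp_pos"],s["eef_rot"],s["gripper_width"],s["contact_force"])
c=cap("side"); save(c,"s4.png",6,(230,110,350,210))
w=cloud(c); im=c["pixels"].astype(int)
b=(im[...,2]>im[...,0]+60)&(im[...,2]>im[...,1]+50)&(np.hypot(w[...,0]-s["tcp_pos"][0],w[...,1]-s["tcp_pos"][1])<.04)&(w[...,2]>.05)
p=w[b]; print(len(p),p.mean(0),p.min(0),p.max(0))
print(step((.5465,.1324,s["tcp_pos"][2])))
E
```

```text
[ 0.63499733 -0.27086669  0.10705162] [ 1.79984501e+02 -4.15555135e-02 -1.67292956e+02] 0.03930887221446467 [ 0.22971176  0.21465862 -0.51662619]
40 [ 0.62365124 -0.27385041  0.10824821] [ 0.61486331 -0.29182534  0.10049834] [ 0.6431033  -0.25622534  0.11163   ]
[-4.700e-03  8.258e-01  4.000e-04]
```

View pics/s4.png

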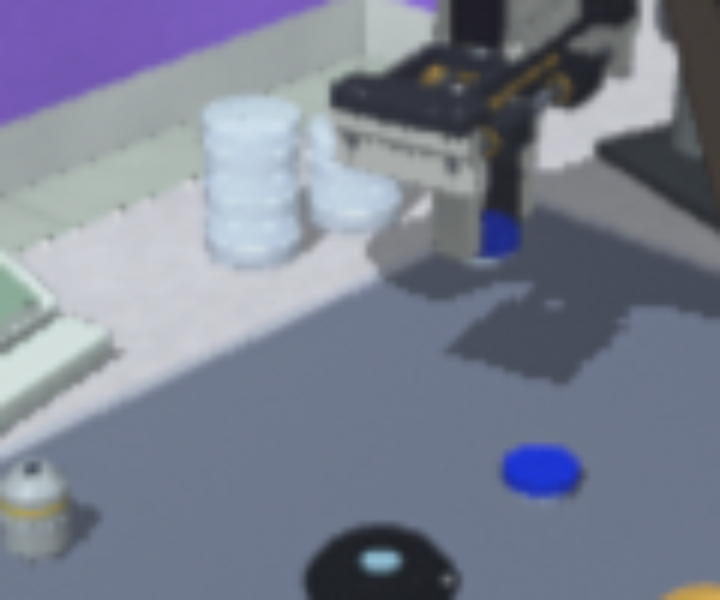

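Call:
{"fn": "jog_arm", "kwargs": {"travel": [[-0.005,0.826,0],[-0.005,0.826,0],[-0.005,0.826,0],[-0.005,0.826,0],[-0.005,0.826,0],[-0.005,0.826,0],[-0.005,0.826,0],[-0.005,0.826,0],[-0.005,0.826,0],[-0.005,0.826,0]], "dr": [[0,0,0],[0,0,0],[0,0,0],[0,0,0],[0,0,0],[0,0,0],[0,0,0],[0,0,0],[0,0,0],[0,0,0]], "claw": [0.3,0.3,0.3,0.3,0.3,0.3,0.3,0.3,0.3,0.3]}}

```text
time_s: 13.8
tcp_pos: [0.5469, 0.1316, 0.1075]
eef_rot: [-180.0, -0.0, -167.4]
contact_force: [-0.6, -0.3, -1.0]
gripper_width: 0.0394
gripper_force: 12.0
```

```bash
python3 - <<'E'
from h import *
s=r.get_state(); print(s["tcp_pos"],s["eef_rot"],s["gripper_width"])
c=cap("side"); w=cloud(c)
im=c["pixels"].astype(int); x,y,_=s["tcp_pos"]
b=(im[...,2]>im[...,0]+60)&(im[...,2]>im[...,1]+50)&(np.hypot(w[...,0]-x,w[...,1]-y)<.04)&(w[...,2]>.08)
p=w[b]; print(len(p),p.mean(0),p.min(0),p.max(0)); q=p[p[:,2]>np.percentile(p[:,2],40)]; print(cv2.minEnclosingCircle(q[:,:2].astype(np.float32)))
print("collar",circ(w,(.546,.1323),.033,.0255,.04))
print(step((.5465,.1324,.036)))
E
```

```text
[0.5468542  0.13157201 0.10750658] [-1.79994664e+02 -1.01657913e-02 -1.67363036e+02] 0.039363011933500135
98 [0.53975978 0.12831087 0.10984725] [0.52623377 0.11147311 0.10284049] [0.56105241 0.14514154 0.11379014]
((0.5447924137115479, 0.13011334836483002), 0.02044587954878807)
collar (array([0.5464, 0.132 ]), 0.0289, 150)
[0.0003 0.0019 0.143 ]
```

Call:
{"fn": "jog_arm", "kwargs": {"travel": [[-0.001,0.002,0.05],[-0.001,0.002,0.1],[-0.001,0.002,0.125],[-0.001,0.002,0.13],[-0.001,0.002,0.134],[-0.001,0.002,0.137],[-0.001,0.002,0.14],[-0.001,0.002,0.142],[-0.001,0.002,0.144],[-0.001,0.002,0.144]], "dr": [[0,0,0],[0,0,0],[0,0,0],[0,0,0],[0,0,0],[0,0,0],[0,0,0],[0,0,0],[0,0,0],[0,0,0]], "claw": [0.3,0.3,0.3,0.3,0.3,0.3,0.3,0.3,0.3,0.3]}}

```text
time_s: 15.1
tcp_pos: [0.5469, 0.1336, 0.0355]
eef_rot: [-180.0, -0.0, -167.3]
contact_force: [-0.1, 0.5, 0.2]
gripper_width: 0.0395
gripper_force: 12.0
```

Call:
{"fn": "jog_arm", "kwargs": {"travel": [[0,0,0.001],[0,0,0.002],[0,0,0.003],[0,0,0.003],[0,0,0.003],[0,0,0.003],[0,0,0.003],[0,0,-0.02],[0,0,-0.1],[0,0,-0.2]], "dr": [[0,0,0],[0,0,0],[0,0,0],[0,0,0],[0,0,0],[0,0,0],[0,0,0],[0,0,0],[0,0,0],[0,0,0]], "claw": [0.3,0.3,0.3,0.3,0.65,0.65,0.65,0.65,0.7,0.8]}}

```text
time_s: 16.35
tcp_pos: [0.5464, 0.1332, 0.1367]
eef_rot: [-180.0, -0.1, -167.3]
contact_force: [1.9, 0.1, -0.3]
gripper_width: 0.0664
gripper_force: 0.0
```

```bash
python3 - <<'E'
from h import *
s=r.get_state(); print(s["tcp_pos"],s["eef_rot"],s["gripper_width"])
c=cap("side"); save(c,"s5.png",5,(180,180,300,290))
w=cloud(c)
im=c["pixels"].astype(int)
b=(im[...,2]>im[...,0]+60)&(im[...,2]>im[...,1]+50)&(np.hypot(w[...,0]-.547,w[...,1]-.132)<.03)&(w[...,2]>.033)
p=w[b]; print(cv2.minEnclosingCircle(p[:,:2].astype(np.float32)), np.median(p[:,2]),p.mean(0))
A=np.c_[p[:,:2]-p[:,:2].mean(0),np.ones(len(p))]; print(np.linalg.lstsq(A,p[:,2],rcond=None)[0])
print("collar",circ(w,(.5465,.1324),.033,.0255,.034))
print(step((.411,-.187,.1)))
E
```

```text
[0.5464188  0.13324947 0.1366524 ] [-1.79961978e+02 -9.94115404e-02 -1.67292820e+02] 0.06635948363405092
((0.5465474128723145, 0.13186512887477875), 0.020848728716373444) 0.0370711581748272 [0.54556217 0.13305086 0.03698575]
[ 0.01291489 -0.00382419  0.03698575]
collar (array([0.5459, 0.1318]), 0.0292, 124)
[ 0.4148 -0.5657  0.0849]
```

View pics/s5.png

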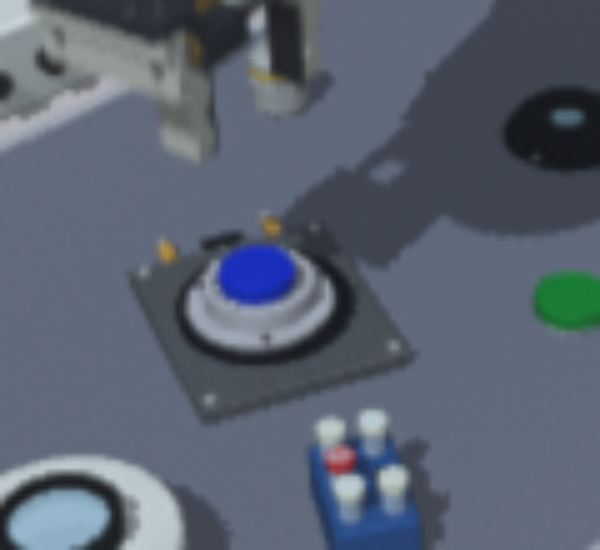

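Call:
{"fn": "jog_arm", "kwargs": {"travel": [[0.413,-0.565,0.06],[0.413,-0.565,0.06],[0.413,-0.565,0.06],[0.413,-0.565,0.06],[0.413,-0.565,0.06],[0.413,-0.565,0.06],[0.413,-0.565,0.06],[0.413,-0.565,0.06],[0.413,-0.565,0.06],[0.413,-0.565,0.06]], "dr": [[0,0,0],[0,0,0],[0,0,0],[0,0,0],[0,0,0],[0,0,0],[0,0,0],[0,0,0],[0,0,0],[0,0,0]], "claw": [0.85,0.85,0.85,0.85,0.85,0.85,0.85,0.85,0.85,0.85]}}

```text
time_s: 17.65
tcp_pos: [0.4082, -0.1867, 0.1057]
eef_rot: [-180.0, 0.0, -167.2]
contact_force: [-0.3, 0.2, 0.4]
gripper_width: 0.0741
gripper_force: 0.0
```

Call:
{"fn": "jog_arm", "kwargs": {"travel": [[-0.005,-0.002,0.08],[-0.005,-0.002,0.16],[-0.005,-0.002,0.19],[-0.005,-0.002,0.204],[-0.005,-0.002,0.204],[-0.005,-0.002,0.204],[-0.005,-0.002,0.204],[-0.005,-0.002,0.204],[-0.005,-0.002,0.204],[-0.005,-0.002,0.204]], "dr": [[0,0,0],[0,0,0],[0,0,0],[0,0,0],[0,0,0],[0,0,0],[0,0,0],[0,0,0],[0,0,0],[0,0,0]], "claw": [0.85,0.85,0.85,0.85,0.85,0.4,0.4,0.4,0.4,0.4], "newtons": 20}}

```text
time_s: 18.9
tcp_pos: [0.4108, -0.1878, 0.0041]
eef_rot: [-180.0, 0.1, -167.3]
contact_force: [-0.5, 2.0, 7.1]
gripper_width: 0.0551
gripper_force: 20.0
```

Call:
{"fn": "jog_arm", "kwargs": {"travel": [[0,0,0],[0,0,-0.01],[0,0,-0.04],[0,0,-0.1],[0,0,-0.18],[0,0,-0.2],[0,0,-0.2],[0,0,-0.2],[0,0,-0.2],[0,0,-0.2]], "dr": [[0,0,0],[0,0,0],[0,0,0],[0,0,0],[0,0,0],[0,0,0],[0,0,0],[0,0,0],[0,0,0],[0,0,0]], "claw": [0.4,0.4,0.4,0.4,0.4,0.4,0.4,0.4,0.4,0.4]}}

```text
time_s: 20.15
tcp_pos: [0.4099, -0.1878, 0.1028]
eef_rot: [180.0, -0.1, -167.3]
contact_force: [0.7, 0.7, -1.2]
gripper_width: 0.0548
gripper_force: 20.0
```

```bash
python3 - <<'E'
from h import *
s=r.get_state(); print(s["tcp_pos"],s["eef_rot"],s["gripper_width"],s["contact_force"])
print(step((.5465,.1328,s["tcp_pos"][2])))
E
```

```text
[ 0.40994888 -0.18780011  0.1028396 ] [ 1.79979045e+02 -8.82635922e-02 -1.67293348e+02] 0.05484433628038159 [ 0.70914592  0.6541025  -1.16511582]
[-4.075e-01  5.654e-01 -4.000e-04]
```

Call:
{"fn": "jog_arm", "kwargs": {"travel": [[-0.407,0.566,0],[-0.407,0.566,0],[-0.407,0.566,0],[-0.407,0.566,0],[-0.407,0.566,0],[-0.407,0.566,0],[-0.407,0.566,0],[-0.407,0.566,0],[-0.407,0.566,0],[-0.407,0.566,0]], "dr": [[0,0,0],[0,0,0],[0,0,0],[0,0,0],[0,0,0],[0,0,0],[0,0,0],[0,0,0],[0,0,0],[0,0,0]], "claw": [0.4,0.4,0.4,0.4,0.4,0.4,0.4,0.4,0.4,0.4]}}

```text
time_s: 21.4
tcp_pos: [0.5464, 0.1322, 0.1037]
eef_rot: [180.0, 0.0, -167.3]
contact_force: [-0.2, -1.1, -1.1]
gripper_width: 0.055
gripper_force: 20.0
```

```bash
python3 - <<'E'
from h import *
s=r.get_state(); print(s["tcp_pos"],s["eef_rot"],s["gripper_width"])
c=cap("side"); w=cloud(c); save(c,"s6.png",5,(180,170,300,290))
im=c["pixels"].astype(int); x,y,_=s["tcp_pos"]
d=np.hypot(w[...,0]-x,w[...,1]-y)<.04
b=(im[...,0]>im[...,2]+40)&d&(w[...,2]>.08); p=w[b]; print(len(p),p.mean(0),p.min(0),p.max(0))
q=w[d&(w[...,2]>.0995)&(w[...,2]<.112)&(np.hypot(w[...,0]-x,w[...,1]-y)<.031)]
print(cv2.minEnclosingCircle(q[:,:2].astype(np.float32)))
b=(im[...,2]>im[...,0]+60)&(im[...,2]>im[...,1]+50)&d&(w[...,2]>.035)&(w[...,2]<.045); p=w[b]; print(cv2.minEnclosingCircle(p[:,:2].astype(np.float32)),p.mean(0))
print(step((.5465,.1326,.036)))
E
```

```text
[0.54642686 0.1321888  0.10373416] [ 1.79997532e+02  5.79543949e-03 -1.67349425e+02] 0.05504191596666518
128 [0.53467426 0.12879842 0.10889625] [0.51808062 0.10383062 0.09793425] [0.57065945 0.15470622 0.19531906]
((0.546536386013031, 0.1322837471961975), 0.030917968600988388)
((0.5469813942909241, 0.1339644491672516), 0.021351397037506104) [0.5457209  0.13325783 0.03741599]
[-0.      0.0005  0.1356]
```

View pics/s6.png

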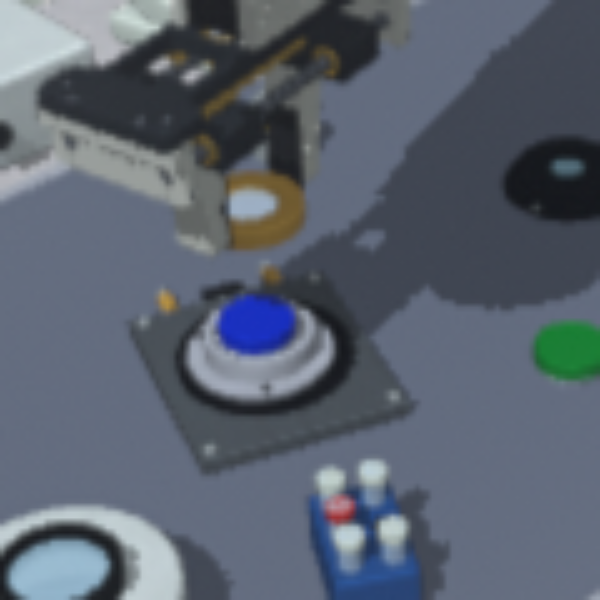

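Call:
{"fn": "jog_arm", "kwargs": {"travel": [[0,0.002,0.05],[0,0.002,0.09],[0,0.002,0.112],[0,0.002,0.117],[0,0.002,0.12],[0,0.002,0.123],[0,0.002,0.126],[0,0.002,0.128],[0,0.002,0.13],[0,0.002,0.13]], "dr": [[0,0,0],[0,0,0],[0,0,0],[0,0,0],[0,0,0],[0,0,0],[0,0,0],[0,0,0],[0,0,0],[0,0,0]], "claw": [0.4,0.4,0.4,0.4,0.4,0.4,0.4,0.4,0.4,0.4]}}

```text
time_s: 22.7
tcp_pos: [0.5464, 0.134, 0.0385]
eef_rot: [-180.0, -0.0, -167.3]
contact_force: [0.5, 0.5, -0.9]
gripper_width: 0.0546
gripper_force: 20.0
```

Call:
{"fn": "jog_arm", "kwargs": {"travel": [[0,0,0.001],[0,0,0.002],[0,0,0.002],[0,0,0.002],[0,0,0.002],[0,0,0.002],[0,0,0.002],[0,0,-0.02],[0,0,-0.1],[0,0,-0.2]], "dr": [[0,0,0],[0,0,0],[0,0,0],[0,0,0],[0,0,0],[0,0,0],[0,0,0],[0,0,0],[0,0,0],[0,0,0]], "claw": [0.4,0.4,0.4,0.8,0.8,0.8,0.8,0.8,0.8,0.8]}}

```text
time_s: 23.95
tcp_pos: [0.5458, 0.1336, 0.1396]
eef_rot: [-180.0, -0.1, -167.3]
contact_force: [1.0, 0.1, 0.4]
gripper_width: 0.0699
gripper_force: 0.0
```

```bash
python3 - <<'E'
from h import *
s=r.get_state(); print(s["tcp_pos"],s["eef_rot"],s["gripper_width"])
c=cap("side"); save(c,"s7.png",5,(180,180,300,290))
w=cloud(c)
p=w[(np.hypot(w[...,0]-.5465,w[...,1]-.133)<.026)&(w[...,2]>.038)&(w[...,2]<.06)]
print(len(p),np.median(p[:,2]),p.mean(0)); A=np.c_[p[:,:2]-p[:,:2].mean(0),np.ones(len(p))]; print(np.linalg.lstsq(A,p[:,2],rcond=None)[0])
print("ring",circ(w,(.5465,.133),.032,.038,.06))
print("cover",circ(w,(.455,.3205),.06,.034,.07),circ(w,(.455,.3205),.033,.049,.07))
print(step((.455,.321,.15)))
E
```

```text
[0.54579318 0.13360618 0.13957495] [-1.79957483e+02 -1.06101575e-01 -1.67288941e+02] 0.06991798247980303
199 0.042403723010976946 [0.54710067 0.13346792 0.04237027]
[ 0.00515799 -0.00022617  0.04237027]
ring (array([0.5458, 0.1335]), 0.0278, 249)
cover (array([0.4541, 0.3194]), 0.0528, 1396) (array([0.4545, 0.3194]), 0.028, 242)
[ 0.102   0.4046 -0.0056]
```

View pics/s7.png

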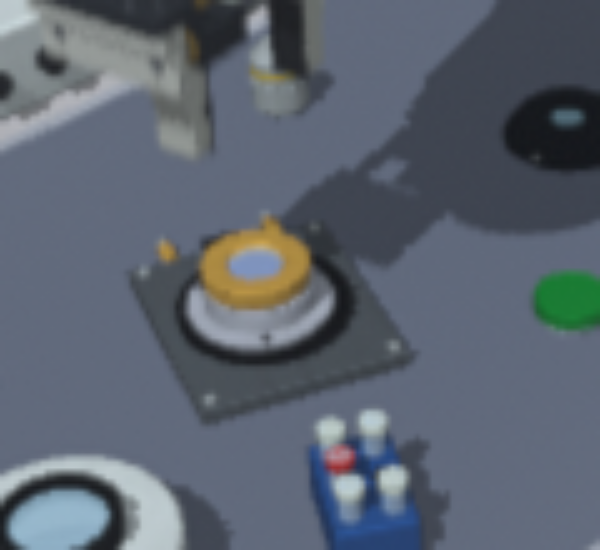

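Call:
{"fn": "jog_arm", "kwargs": {"travel": [[0.1,0.405,0],[0.1,0.405,0],[0.1,0.405,0],[0.1,0.405,0],[0.1,0.405,0],[0.1,0.405,0],[0.1,0.405,0],[0.1,0.405,0],[0.1,0.405,0],[0.1,0.405,0]], "dr": [[0,0,0],[0,0,0],[0,0,0],[0,0,0],[0,0,0],[0,0,0],[0,0,0],[0,0,0],[0,0,0],[0,0,0]], "claw": [0.9,0.9,0.9,0.9,0.9,0.9,0.9,0.9,0.9,0.9]}}

```text
time_s: 25.25
tcp_pos: [0.4532, 0.3203, 0.1385]
eef_rot: [-180.0, -0.0, -167.3]
contact_force: [0.6, 0.3, 0.9]
gripper_width: 0.0788
gripper_force: 0.0
```

Call:
{"fn": "jog_arm", "kwargs": {"travel": [[-0.003,0,0.08],[-0.003,0,0.15],[-0.003,0,0.18],[-0.003,0,0.189],[-0.003,0,0.189],[-0.003,0,0.189],[-0.003,0,0.189],[-0.003,0,0.189],[-0.003,0,0.189],[-0.003,0,0.189]], "dr": [[0,0,0],[0,0,0],[0,0,0],[0,0,0],[0,0,0],[0,0,0],[0,0,0],[0,0,0],[0,0,0],[0,0,0]], "claw": [0.9,0.9,0.9,0.9,0.9,0.4,0.4,0.4,0.4,0.4], "newtons": 35}}

```text
time_s: 26.5
tcp_pos: [0.4547, 0.321, 0.0446]
eef_rot: [180.0, 0.0, -167.3]
contact_force: [-1.0, -0.5, 6.5]
gripper_width: 0.055
gripper_force: 35.0
```

Call:
{"fn": "jog_arm", "kwargs": {"travel": [[0,0,0],[0,0,-0.01],[0,0,-0.04],[0,0,-0.1],[0,0,-0.18],[0,0,-0.2],[0,0,-0.2],[0,0,-0.2],[0,0,-0.2],[0,0,-0.2]], "dr": [[0,0,0],[0,0,0],[0,0,0],[0,0,0],[0,0,0],[0,0,0],[0,0,0],[0,0,0],[0,0,0],[0,0,0]], "claw": [0.4,0.4,0.4,0.4,0.4,0.4,0.4,0.4,0.4,0.4]}}

```text
time_s: 27.75
tcp_pos: [0.4543, 0.3206, 0.1432]
eef_rot: [-179.9, -0.1, -167.3]
contact_force: [0.9, 0.3, -3.0]
gripper_width: 0.0549
gripper_force: 35.0
```

```bash
python3 - <<'E'
from h import *
s=r.get_state(); print(s["tcp_pos"],s["eef_rot"],s["gripper_width"],s["contact_force"])
c=cap("side"); w=cloud(c); x,y,_=s["tcp_pos"]
print(circ(w,(x,y),.058,.12,.141),fit(w,(x,y),.06,.08,.141)); save(c,"s8.png",4,(130,150,270,300))
print(step((.547,.1318,s["tcp_pos"][2])))
E
```

```text
[0.45431023 0.32060818 0.14324987] [-1.79943540e+02 -6.43574290e-02 -1.67291012e+02] 0.05492974054700337 [ 0.94942495  0.31807935 -2.95639427]
(array([0.4529, 0.3202]), 0.0526, 911) (array([0.4527, 0.3199, 0.0539, 0.4239, 0.3335, 0.1327]), 1328)
[-0.0976 -0.4092  0.0006]
```

View pics/s8.png

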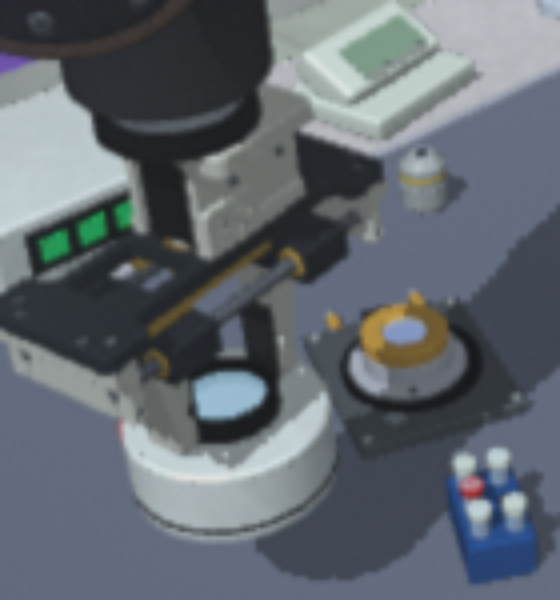

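Call:
{"fn": "jog_arm", "kwargs": {"travel": [[-0.098,-0.409,0],[-0.098,-0.409,0],[-0.098,-0.409,0],[-0.098,-0.409,0],[-0.098,-0.409,0],[-0.098,-0.409,0],[-0.098,-0.409,0],[-0.098,-0.409,0],[-0.098,-0.409,0],[-0.098,-0.409,0]], "dr": [[0,0,0],[0,0,0],[0,0,0],[0,0,0],[0,0,0],[0,0,0],[0,0,0],[0,0,0],[0,0,0],[0,0,0]], "claw": [0.4,0.4,0.4,0.4,0.4,0.4,0.4,0.4,0.4,0.4]}}

```text
time_s: 29.05
tcp_pos: [0.5472, 0.1324, 0.1441]
eef_rot: [180.0, 0.0, -167.3]
contact_force: [-0.5, -0.1, -2.4]
gripper_width: 0.0549
gripper_force: 35.0
```

```bash
python3 - <<'E'
from h import *
s=r.get_state(); print(s["tcp_pos"],s["eef_rot"])
c=cap("side"); w=cloud(c); x,y,_=s["tcp_pos"]
print("cover",circ(w,(x,y),.058,.12,.1415),circ(w,(x,y),.058,.1,.1415))
E
```

```text
[0.54722891 0.13241855 0.14409047] [ 1.79999459e+02  2.44549248e-03 -1.67264148e+02]
cover (array([0.5452, 0.1327]), 0.0523, 617) (array([0.5451, 0.1329]), 0.0525, 914)
```

Call:
{"fn": "jog_arm", "kwargs": {"travel": [[0,-0.002,0.05],[0,-0.002,0.1],[0,-0.002,0.13],[0,-0.002,0.145],[0,-0.002,0.152],[0,-0.002,0.158],[0,-0.002,0.163],[0,-0.002,0.168],[0,-0.002,0.172],[0,-0.002,0.172]], "dr": [[0,0,0],[0,0,0],[0,0,0],[0,0,0],[0,0,0],[0,0,0],[0,0,0],[0,0,0],[0,0,0],[0,0,0]], "claw": [0.4,0.4,0.4,0.4,0.4,0.4,0.4,0.4,0.4,0.4]}}

```text
time_s: 30.35
tcp_pos: [0.5474, 0.1311, 0.0579]
eef_rot: [-180.0, -0.0, -167.3]
contact_force: [-0.1, 0.0, -2.6]
gripper_width: 0.055
gripper_force: 35.0
```

Call:
{"fn": "jog_arm", "kwargs": {"travel": [[0,0,0.002],[0,0,0.004],[0,0,0.005],[0,0,0.005],[0,0,0.005],[0,0,0.005],[0,0,0.005],[0,0,0.005],[0,0,-0.05],[0,0,-0.2]], "dr": [[0,0,0],[0,0,0],[0,0,0],[0,0,0],[0,0,0],[0,0,0],[0,0,0],[0,0,0],[0,0,0],[0,0,0]], "claw": [0.4,0.4,0.4,0.4,0.85,0.85,0.85,0.85,0.85,0.85]}}

```text
time_s: 31.6
tcp_pos: [0.5457, 0.1303, 0.144]
eef_rot: [-179.9, -0.4, -167.3]
contact_force: [0.6, 1.0, -0.3]
gripper_width: 0.0744
gripper_force: 0.0
```

Call:
{"fn": "jog_arm", "kwargs": {"travel": [[0,0,-0.1],[0,0,-0.1],[0,0,-0.1],[0,0,-0.1],[0,0,-0.1],[0,0,-0.1],[0,0,-0.1],[0,0,-0.1],[0,0,-0.1],[0,0,-0.1]], "dr": [[0,0,0],[0,0,0],[0,0,0],[0,0,0],[0,0,0],[0,0,0],[0,0,0],[0,0,0],[0,0,0],[0,0,0]], "claw": [0.85,0.85,0.85,0.85,0.85,0.85,0.85,0.85,0.85,0.85]}}

```text
time_s: 32.85
tcp_pos: [0.5475, 0.1312, 0.1956]
eef_rot: [180.0, 0.0, -167.3]
contact_force: [-0.4, -0.4, 0.1]
gripper_width: 0.0746
gripper_force: 0.0
```

```bash
python3 - <<'E'
from h import *
s=r.get_state(); print(s["tcp_pos"],s["gripper_width"],s["contact_force"])
c=cap("side"); save(c,"s9.png",4,(170,170,310,300))
w=cloud(c); x,y=.547,.131
print(circ(w,(x,y),.058,.045,.08),circ(w,(x,y),.033,.059,.08))
p=w[(np.hypot(w[...,0]-x,w[...,1]-y)<.05)&(w[...,2]>.047)&(w[...,2]<.056)]; print(np.median(p[:,2]))
A=np.c_[p[:,:2]-p[:,:2].mean(0),np.ones(len(p))]; print(np.linalg.lstsq(A,p[:,2],rcond=None)[0])
E
```

```text
[0.54754609 0.13119917 0.19561446] 0.07461486094675308 [-0.3584965  -0.42763588  0.11012824]
(array([0.5466, 0.1306]), 0.053, 857) (array([0.547 , 0.1309]), 0.0276, 152)
0.05104183815055868
[ 0.00127843 -0.00139426  0.05114941]
```

View pics/s9.png

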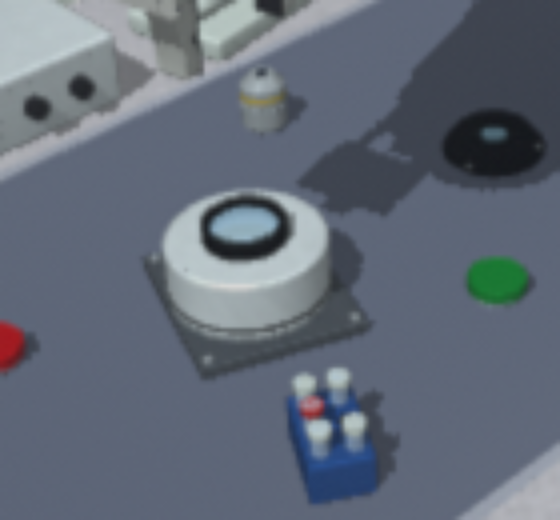

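The cover stands level on the base plate. Its cap top reads 51 mm against 52 mm nominal, and the side camera reads about 1 mm low. The cover is released and the gripper is clear of everything.

```bash
python3 -c "
from plant import r
print(r.close_job())"
```

```text
the job is handed in; nothing more can be done
None
```

I seated the adapter, the blue-lidded dish, the ring and the cover in order, and each looked home and level in the side camera after release. The job was handed in at about 33 s of the 112 s allowed; no verdict came back.

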